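# Gauge a neck ring on the taper and rack it by size

## Task

The neck ring lying on the rubber mat has just come off the bottling machine: slide it down over the taper gauge until it stops there, pressed on lightly and level but not forced, and see in which of the three marked zones its lower edge has stopped. Then take it off and put it over the rack post of that size, flat down on the board: top zone thin post, middle zone middle post, bottom zone thick post. Leave the two rings in the tray and everything else on the bench alone.

Things in the scene. Friction and masses are not known exactly. Their poses are not given: they have to be found in the camera images.
- ring_a: a plain white plastic neck-centring ring, 50 mm outside diameter, 20 mm high, bore through it, about 35 g; origin at the centre of its underside, z along its axis. Its bore is not known and must be gauged: the three rings look alike but differ in bore, one for each zone of the gauge; one of them (any of the three) lies flat on the mat, the other two lie flat in the tray
- ring_b: a plain white plastic neck-centring ring, 50 mm outside diameter, 20 mm high, bore through it, about 35 g; origin at the centre of its underside, z along its axis. Its bore is not known and must be gauged: the three rings look alike but differ in bore, one for each zone of the gauge; one of them (any of the three) lies flat on the mat, the other two lie flat in the tray
- ring_c: a plain white plastic neck-centring ring, 50 mm outside diameter, 20 mm high, bore through it, about 35 g; origin at the centre of its underside, z along its axis. Its bore is not known and must be gauged: the three rings look alike but differ in bore, one for each zone of the gauge; one of them (any of the three) lies flat on the mat, the other two lie flat in the tray
- gauge: steel taper gauge, fixed, upright; origin at the centre of its underside on the bench, z up along the taper's axis. A base disc 90 mm across and 12 mm thick carries a shank, a 42 mm collar (30 to 38 mm up) and the round taper. A ring sits home when its bore bears on the taper all round and it is level: its underside is then where the taper is as thick as its bore
- gauge_foot (a point): on the taper's axis, 42 mm above the bench, where the taper is 36 mm in diameter; it narrows evenly by 4 mm of diameter per 16.7 mm upward to 24 mm at 92 mm, then a blunt nose. Dark lines round it at 42, 58.7, 75.3 and 92 mm above the bench (36, 32, 28, 24 mm diameter) bound the bottom, middle and top zones
- gauge_tip (a point): the centre of the gauge's top end (14 mm diameter), 98 mm above the bench. A ring held 1 mm off the axis touches the taper on one side and hangs up about 8 mm too high, pushing sideways on the hand; a push of 5 to 10 N seats a ring, more than 15 N is forcing it; once pressed on it grips the taper and takes some newtons to lift off
- mat: flat black rubber mat, 100 x 100 mm, 3 mm thick, fixed; origin at the centre of its underside; the ring to be gauged lies near its middle
- tray: shallow aluminium tray, 85 x 155 mm, 18 mm high, 3 mm floor, with the two other rings, fixed; origin at the centre of its underside
- rack: wooden board, 80 x 240 mm and 18 mm thick, fixed flat on the bench, with a row of three upright steel posts along its y axis, 80 mm apart, each standing 40 mm above the board; origin at the centre of its underside, z up
- post_thin (a point): foot of the thin post (14 mm diameter), on the board's top face; for the ring that stops in the gauge's top zone
- post_middle (a point): foot of the middle post (20 mm diameter), on the board's top face; for the ring that stops in the middle zone
- post_thick (a point): foot of the thick post (26 mm diameter), on the board's top face; for the ring that stops in the bottom zone
- label_roll: roll of white labels standing on end, 96 mm diameter, 70 mm high; leave it where it is
- knife: yellow utility knife, 160 mm long, lying; leave it where it is
- wrench: steel wrench, 170 mm long, lying; leave it where it is
- cork: sparkling-wine cork, 48 mm high, standing; leave it where it is
- cap_a: steel crown cap, 32 mm diameter, 7 mm high; leave it where it is
- cap_b: steel crown cap, 32 mm diameter, 7 mm high; leave it where it is

How it is judged:
By the outcome, as a careful person would: the job done as asked, in the order asked, and still so for the second after the job is handed in, with the robot touching nothing.
It also fails if it takes over 45 s, if anything falls off the work surface, if the arm or the gripper's body presses on something with over 40 N, if the wrist force passes 120 N, or if a joint passes its speed limit or range.

## Robot

A 7-joint arm with a two-finger parallel gripper is mounted at the origin on the work surface. World frame = base frame: x ahead of the robot, y to its left, z up, the work surface at z = 0. Lengths are in m, angles in rad, forces in N, time in s.
With the tool pointing down it reaches from about 0.35 to 0.9 m from the base axis. Payload 8.1 kg.
Tool frame: the origin (TCP) lies midway between the tips of the shut fingers; the grasp point (between the pads) lies 19 mm behind it; z points along the fingers, y is the direction in which the jaws open and shut (so a half turn about z gives the same grasp; the last joint's range is limited). The gripper opens to 92 mm and grips with 3 to 60 N. Pads are 19 mm wide; open, the fingers measure 130 mm over their backs; the gripper's body (75 mm by 190 mm) begins 47 mm behind the grasp point.
Start: joints at [-1.386, 0.434, 0.025, 1.573, -0.012, 1.134, -0.075], TCP at [0.177, 0.599, 0.227] pointing down, gripper open.
Joint ranges: [-2.62, 2.62], [-0.44, 2.09], [-1.27, 1.32], [0.08, 2.57], [-1.32, 4.46], [0.12, 2], [-2.74, 2.74]. Speed limits (rad/s): [2.22, 2.22, 3.01, 3.01, 3.14, 3.14, 3.14].

## Interface

Orientations are given as a rotation vector (axis times angle).
In Python, from cell import arm gives the robot as it stands. The module is installed in compiled form; this text tells all that it offers.
- The arm moves only by the tool jog_arm, never from a script. Its argument "increments" is a list of rows, each an object with "slide": the shift along the tool's x, y, z in mm, a list of three; "roll": the turn about the tool's z in rad; "gripper": the opening, from 0 (shut) to 1 (fully open). In form: [{"slide": [x, y, z], "roll": roll, "gripper": gripper}, ...]. A call has exactly 10 rows; each row is the pose to reach, as a shift and turn from the pose commanded when the call began, along the tool's axes at that moment; what a row does not reach only later rows make up. A row lasts 1/12 s, in which the tool goes at most 41.7 mm and 7.16 degrees, less where a joint would pass 70% of its speed; a pose out of reach is approached as far as the arm can. A call with a gripper value outside its range is refused whole. The fingers move at their own pace and stop on an object; "newtons" is the grip in N (left out, the last holds). Time passes only in rows, so rows that repeat a pose let the fingers close, or fill a call up. It gives the time, the measured TCP pose, the force and the opening at its end, in the units of the state.
- arm.observe(): the state, without advancing time (a new reading comes with each control period).
- arm.get_image(name): name is "scene" or "side" or "wrist"; returns a dict with "frame" (480x640x3 uint8, blue, green, red), "depth" (480x640 float32, m along the optical axis (not along the pixel's ray), 0 where there is no reading), "intrinsics" (3x3 intrinsics, pixels), "dist_coeffs" ([k1, k2, p1, p2, k3] as OpenCV has them; the pictures are not rectified), "R" (3x3) and "t" (3): a world point X has camera coordinates R X + t; the wrist camera has in their place "hand_eye" (4x4, takes a point from camera to tool coordinates, whose origin is the TCP and whose axes are the flange's). Camera axes: x right, y down, z forward; pixel columns grow to the right and rows downward; lengths in m; the calibration is good to about 2 mm. A picture is of the moment at which its call begins: read the wrist's pose just before it.
- arm.sign_off(): hands the job in, once; it reports no verdict.
The state is a dict: "clock": time; "joints": joint angles; "dq": joint speeds; "joint_efforts": joint torques, N m; "position": TCP position; "ee_rot": TCP orientation; "force": force on the tool from outside, world axes, zero at the start; "ft_torque": the same for the moment, N m; "width": opening from 0.0 (shut) to 1.0 (fully open).
Only numpy, scipy, OpenCV 4.12 (cv2) and the standard library are available. Lean on these libraries where they do the work, as an engineer would, in place of code of your own. Each camera call takes 0.05 s, during which the arm holds its last target.

## Working session

There is one attempt and no reset: what is moved stays moved. The work goes in short steps, Python scripts to look and compute and a tool call to move; the robot and the scene stay as the last step left them, time stands still between calls to the robot, and variables do not carry over. Pictures are saved under pics/ and viewed, and the job is handed in when it is done.

Besides the shell and the picture viewer there is one more tool, called after "Emit:" as name(argument=value, ...), one argument or row to a line, values as JSON. jog_arm: Moves the arm, as the interface text tells. Its arguments: {"type":"object","properties":{"increments":{"type":"array"},"newtons":{"type":"number"}},"required":["increments"]}

```bash
mkdir -p pics; cat > h.py <<'E'
import numpy as np, cv2, pickle
from cell import arm
from scipy.spatial.transform import Rotation as Rn
def grab(name,tag):
    s=arm.observe(); im=arm.get_image(name)
    if 'hand_eye' in im and im.get('R') is None:
        T=np.eye(4);T[:3,:3]=Rn.from_rotvec(s['ee_rot']).as_matrix();T[:3,3]=s['position']
        C=T@np.array(im['hand_eye']); im['R']=C[:3,:3].T; im['t']=-C[:3,:3].T@C[:3,3]
    cv2.imwrite(f'pics/{tag}.png',im['frame']); pickle.dump(im,open(f'{tag}.pkl','wb')); return im
def load(tag): return pickle.load(open(f'{tag}.pkl','rb'))
def ray(im,px):
    p=cv2.undistortPoints(np.array(px,float).reshape(-1,1,2),np.array(im['intrinsics']),np.array(im['dist_coeffs'])).reshape(-1,2)
    d=np.c_[p,np.ones(len(p))]@np.array(im['R']); o=-np.array(im['R']).T@np.array(im['t']); return o,d
def plane(im,px,z):
    o,d=ray(im,px); return o+d*((z-o[2])/d[:,2])[:,None]
def depthpts(im):
    D=im['depth']; v,u=np.mgrid[:480,:640]; o,d=ray(im,np.c_[u.ravel(),v.ravel()])
    return (o+d*D.reshape(-1,1)).reshape(480,640,3), D>0
def proj(im,X):
    r,_=cv2.Rodrigues(np.array(im['R'])); return cv2.projectPoints(np.array(X,float).reshape(-1,1,3),r,np.array(im['t'],float),np.array(im['intrinsics']),np.array(im['dist_coeffs']))[0].reshape(-1,2)
E
python3 - <<'E'
from h import *
print(arm.observe())
for n in ['scene','side','wrist']:
    im=grab(n,n+'0'); print(n,np.array(im['R']).round(3).tolist(),np.array(im['t']).round(3), np.array(im['intrinsics']).round(1).tolist())
E
```

```text
{'clock': 0.0, 'joints': array([-1.38562303,  0.43521501,  0.02500621,  1.57408939, -0.01158337,
        1.13400738, -0.07512377]), 'dq': array([-3.42229039e-04,  5.73054261e-04,  5.92121949e-04,  1.19245686e-03,
        2.67663926e-05,  1.63201343e-04,  9.08479981e-04]), 'joint_efforts': array([-6.82070113e-04, -6.67871475e+01,  9.84861664e-01, -3.14440727e+01,
       -6.03369623e-02,  4.36184846e-02,  1.79724375e-04]), 'position': array([0.17732024, 0.59878638, 0.2259533 ]), 'ee_rot': array([-4.50648374e-01, -3.10904670e+00,  2.47163691e-03]), 'force': array([-0.03655854, -0.48995031,  0.72821259]), 'ft_torque': array([-0.0478793 , -0.00343296,  0.01081404]), 'width': 1.0009426785896507}
scene [[0.26, 0.965, 0.016], [0.526, -0.127, -0.841], [-0.81, 0.227, -0.541]] [-0.14  -0.226  1.497] [[464.7, 0.0, 319.9], [0.0, 464.7, 228.3], [0.0, 0.0, 1.0]]
side [[0.912, -0.41, -0.006], [-0.264, -0.576, -0.774], [0.314, 0.707, -0.633]] [-0.549  0.206  1.136] [[596.1, 0.0, 327.5], [0.0, 596.1, 245.1], [0.0, 0.0, 1.0]]
wrist [[0.284, 0.959, -0.002], [0.923, -0.272, 0.273], [0.261, -0.079, -0.962]] [-0.623 -0.034  0.391] [[378.0, 0.0, 319.2], [0.0, 378.0, 238.1], [0.0, 0.0, 1.0]]
```

View pics/scene0.png

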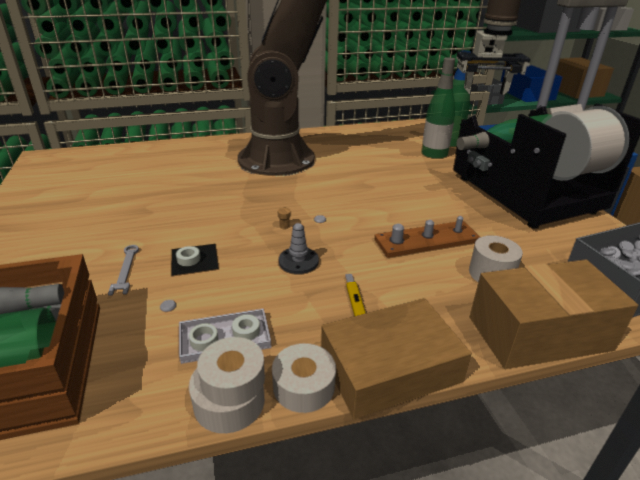

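View pics/side0.png

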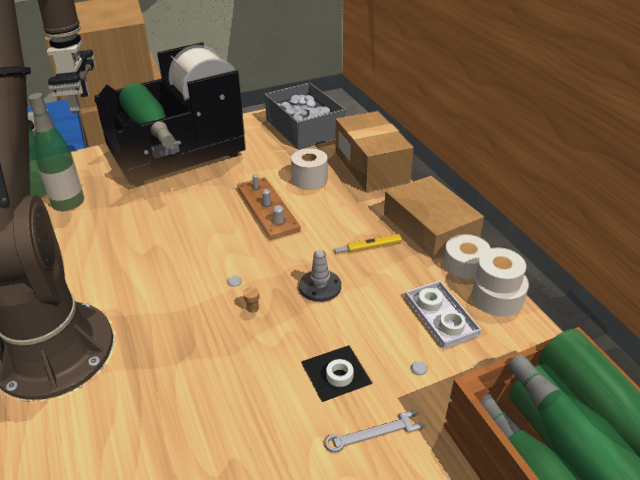

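View pics/wrist0.png

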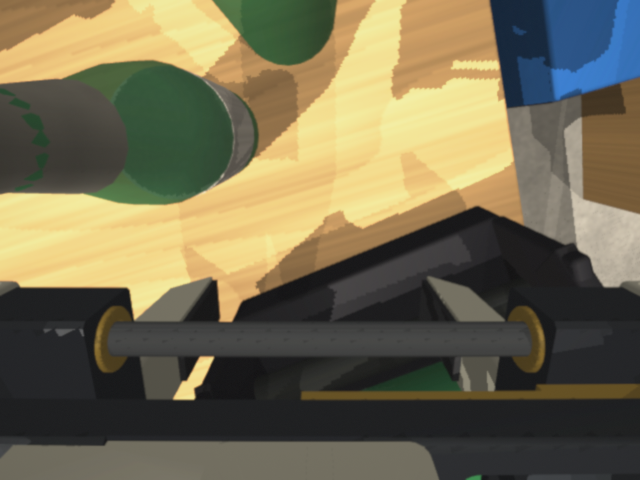

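The scene view shows the mat ring at about (188,257), the gauge at (298,245), the rack posts at (398,232), (429,228) and (459,224), and the tray at (225,335). In the side view the mat ring is at (340,373) and the gauge at (319,275). The gripper hangs beside the black labeller.

```bash
python3 - <<'E'
from h import *
for tag,c,g in [('scene0',(188,257),(298,245)),('side0',(340,373),(319,275))]:
    im=load(tag); f=im['frame'].astype(int)
    P,ok=depthpts(im)
    # ring: points above mat near c
    v,u=np.mgrid[:480,:640]
    hsv=cv2.cvtColor(im['frame'],cv2.COLOR_BGR2HSV)
    m=(abs(u-c[0])<25)&(abs(v-c[1])<25)&(hsv[...,1]<60)&(hsv[...,2]>110)
    n,l,st,ce=cv2.connectedComponentsWithStats(m.astype(np.uint8)); k=1+np.argmax(st[1:,4])
    mm=l==k; print(tag,'ring',st[k],ce[k])
    q=P[mm&ok]; print('z range',np.percentile(q[:,2],[5,50,95]).round(4))
    t=q[q[:,2]>np.percentile(q[:,2],95)-0.004]
    (cx,cy)=((t[:,0].max()+t[:,0].min())/2,(t[:,1].max()+t[:,1].min())/2); print('topcentre',cx,cy,np.ptp(t[:,:2],axis=0))
    # plane-cast of whole outline: ellipse of mask at top
    cs,_=cv2.findContours(mm.astype(np.uint8),0,1); 
    pw=plane(im,cs[0].reshape(-1,2),0.023)
    print('cast outline ext',pw.min(0).round(4),pw.max(0).round(4))
    # gauge: depth points above 0.05 near g
    m=(abs(u-g[0])<40)&(abs(v-g[1])<45)&ok
    for lo,hi in [(0.005,.015),(.03,.04),(.042,.058),(.059,.075),(.076,.092),(.093,.11)]:
        q=P[m&(P[...,2]>lo)&(P[...,2]<hi)]
        if len(q): print('g',lo,len(q),q.min(0).round(4),q.max(0).round(4),q.mean(0).round(4))
E
```

```text
scene0 ring [176 247  23  18 247] [186.53036437 254.42510121]
z range [0.0038 0.0211 0.0238]
topcentre 0.49685209482215725 -0.2898825187324888 [0.04829857 0.04492246]
cast outline ext [ 0.4737 -0.3143  0.023 ] [ 0.5387 -0.2671  0.023 ]
g 0.005 706 [ 0.3827 -0.1014  0.005 ] [0.604  0.0483 0.0149] [ 0.5537 -0.0539  0.0107]
g 0.03 134 [ 0.4042 -0.0764  0.0303] [ 0.5821 -0.0358  0.04  ] [ 0.5178 -0.0594  0.0355]
g 0.042 184 [ 0.3936 -0.0738  0.042 ] [ 0.5779 -0.0387  0.058 ] [ 0.4996 -0.0591  0.0481]
g 0.059 100 [ 0.5565 -0.0717  0.059 ] [ 0.5759 -0.0411  0.0746] [ 0.5692 -0.0587  0.0666]
g 0.076 93 [ 0.5492 -0.0697  0.0761] [ 0.5736 -0.0439  0.092 ] [ 0.567  -0.0584  0.0843]
g 0.093 48 [ 0.5531 -0.0688  0.0933] [ 0.5708 -0.0473  0.0997] [ 0.5617 -0.0577  0.0961]
side0 ring [326 359  28  28 513] [339.85769981 372.03703704]
z range [0.0066 0.0221 0.0259]
topcentre 0.4943741213808325 -0.290604717607382 [0.04832451 0.04905389]
cast outline ext [ 0.4681 -0.3268  0.023 ] [ 0.5192 -0.2654  0.023 ]
g 0.005 964 [ 0.4508 -0.1696  0.005 ] [0.6932 0.1454 0.015 ] [ 0.5702 -0.0429  0.0109]
g 0.03 84 [ 0.5373 -0.0774  0.0304] [ 0.5776 -0.0496  0.0399] [ 0.5525 -0.0686  0.0358]
g 0.042 108 [ 0.5387 -0.0757  0.0421] [ 0.575  -0.0483  0.0578] [ 0.5531 -0.0673  0.0496]
g 0.059 108 [ 0.5421 -0.0739  0.059 ] [ 0.5723 -0.0511  0.0749] [ 0.5539 -0.0659  0.0669]
g 0.076 89 [ 0.5447 -0.0731  0.0764] [ 0.5704 -0.0454  0.092 ] [ 0.5549 -0.0643  0.0845]
g 0.093 65 [ 0.5447 -0.069   0.093 ] [ 0.5697 -0.0481  0.1013] [ 0.5566 -0.0596  0.0971]
```

```bash
python3 - <<'E'
from h import *
a=load('scene0')['frame'][200:290,140:500]; b=load('side0')['frame'][160:410,230:410]
cv2.imwrite('pics/za.png',cv2.resize(a,None,fx=2.2,fy=2.2,interpolation=2)); cv2.imwrite('pics/zb.png',cv2.resize(b,None,fx=2.4,fy=2.4,interpolation=2))
E
```

```text
(no output)
```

View pics/za.png

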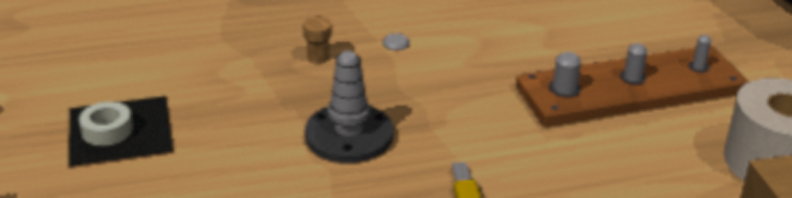

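View pics/zb.png

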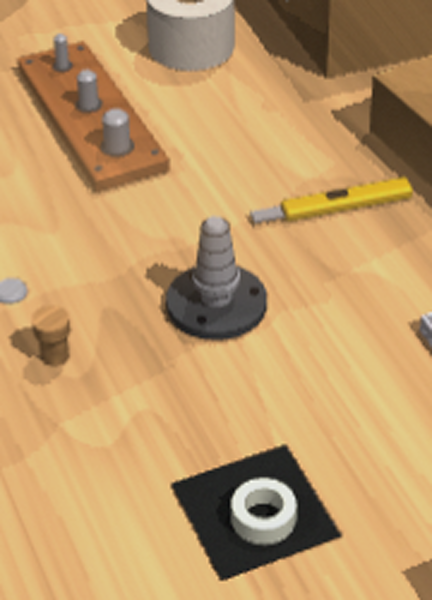

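```bash
python3 - <<'E'
from h import *
for tag,cs in [('scene0',[(398,232),(429,228),(459,224)]),('side0',[(278,215),(266,197),(256,182)])]:
    im=load(tag);P,ok=depthpts(im);v,u=np.mgrid[:480,:640]
    for c in cs:
        m=(abs(u-c[0])<13)&(abs(v-c[1])<16)&ok&(P[...,2]>.024)&(P[...,2]<.07)
        q=P[m]; print(tag,c,len(q),q.min(0).round(4),q.max(0).round(4))
    hs=cv2.cvtColor(im['frame'],cv2.COLOR_BGR2HSV)
im=load('scene0');P,ok=depthpts(im)
# height map over arm work region
H=np.zeros((14,16))
Q=P[ok]
for Pt in [Q]+[depthpts(load('side0'))[0][depthpts(load('side0'))[1]]]:
    i=((Pt[:,0])/0.07).astype(int); j=((Pt[:,1]+.5)/0.08).astype(int)
    k=(i>=0)&(i<14)&(j>=0)&(j<16)&(Pt[:,2]<.5)
    np.maximum.at(H,(i[k],j[k]),Pt[k,2])
print('cols y from',[-.5+.08*j for j in range(16)]);
for i in range(14): print(round(i*.07,2),(H[i]*100).round(0).astype(int))
im=load('wrist0'); print(np.array(im['hand_eye']).round(4)); s=arm.observe()
R=Rn.from_rotvec(s['ee_rot']).as_matrix()
print(R.round(4)); print(proj(im,[s['position']+R@np.array([0,0,z]) for z in (0,.05,.1)]))
E
```

```text
scene0 (398, 232) 183 [0.5446 0.1636 0.0244] [0.5682 0.191  0.0592]
scene0 (429, 228) 128 [0.5435 0.2468 0.0243] [0.5642 0.2656 0.0594]
scene0 (459, 224) 83 [0.5458 0.3296 0.0248] [0.5591 0.345  0.0589]
side0 (278, 215) 190 [0.5395 0.1641 0.024 ] [0.5755 0.2557 0.0623]
side0 (266, 197) 174 [0.541  0.1647 0.0241] [0.5755 0.3381 0.0623]
side0 (256, 182) 125 [0.541  0.2455 0.0248] [0.5575 0.345  0.0618]
cols y from [-0.5, -0.42, -0.33999999999999997, -0.26, -0.18, -0.09999999999999998, -0.020000000000000018, 0.06000000000000005, 0.14, 0.21999999999999997, 0.30000000000000004, 0.38, 0.45999999999999996, 0.54, 0.6200000000000001, 0.7]
0.0 [ 0  0  1  1  5 40 50 47  1  1  1  1 31 31 31  0]
0.07 [ 0  1  1  1  2 33 50 50  1  1  1  1 34 50  1  1]
0.14 [ 0  1  1  1  1  1  1  1  1  1  1  1 39 50 48  1]
0.21 [ 0  1  1  1  1  1  1  1  1  1  1  1 20 50 44 20]
0.28 [ 1  1  1  1  1  1  1  1  1  0  1 17 20 21 21 20]
0.35 [ 1  1  1  1  1  5  1  1  1  1  1 18 19 20 20 26]
0.42 [ 1  1  3  1  1  5  1  1  1  1  1  1 26 28 27 28]
0.49 [ 1  1  3  1  1 10  1  2  6  6  6  1 26 28 28 28]
0.56 [14  1  1  1  2 10  1  2  6  5  2  2 26 27 26 26]
0.63 [15  1  1  1  1  1  2  1  1  8  8  7  1  1  1  1]
0.7 [16  1  3  3  3  1  2  1  1  7  8  7 10 10  9 10]
0.77 [17  1  5 10  5  8  8  8 11 12 12 12  9  7  7  9]
0.84 [16  1  9 10  5  8  8  8 11 12 12 12  9  9 10  9]
0.91 [ 0  1  9 10  5  8  8  8 12 12 12 12  0  0  0  0]
[[ 2.000e-04 -9.620e-01 -2.729e-01  7.420e-02]
 [ 1.000e+00  4.000e-04 -7.000e-04 -5.000e-04]
 [ 8.000e-04 -2.729e-01  9.620e-01 -1.579e-01]
 [ 0.000e+00  0.000e+00  0.000e+00  1.000e+00]]
[[-9.588e-01  2.839e-01 -2.000e-04]
 [ 2.839e-01  9.588e-01 -1.200e-03]
 [-1.000e-04 -1.200e-03 -1.000e+00]]
[[320.66289802 300.31364786]
 [320.43522287 263.28771281]
 [320.28902224 239.53225082]]
```

```bash
python3 - <<'E'
from h import *
for tag in ['wrist0','scene0','side0']:
    im=load(tag);P,ok=depthpts(im);hs=cv2.cvtColor(im['frame'],cv2.COLOR_BGR2HSV)
    g=(hs[...,0]>50)&(hs[...,0]<85)&(hs[...,1]>90)&ok&(P[...,0]>-.1)&(P[...,0]<.6)&(P[...,1]>.2)&(P[...,1]<.8)&(P[...,2]>.02)
    n,l,st,ce=cv2.connectedComponentsWithStats(g.astype(np.uint8))
    for k in range(1,n):
        if st[k,4]>60: q=P[l==k]; print(tag,st[k],np.percentile(q,2,axis=0).round(3),np.percentile(q,98,axis=0).round(3))
E
```

```text
wrist0 [ 217    0  115   63 5088] [0.027 0.587 0.028] [0.043 0.646 0.165]
wrist0 [ 120   68   87  128 6958] [0.054 0.531 0.156] [0.114 0.558 0.217]
wrist0 [116  96  10  17  65] [0.068 0.541 0.212] [0.075 0.543 0.22 ]
wrist0 [11 99 18 10 84] [0.071 0.533 0.26 ] [0.074 0.536 0.267]
wrist0 [ 23 114  26  32 316] [0.076 0.535 0.26 ] [0.085 0.537 0.266]
wrist0 [198 150   8  26  64] [0.097 0.545 0.159] [0.109 0.554 0.17 ]
wrist0 [ 37 154  11  14  95] [0.088 0.531 0.261] [0.091 0.534 0.265]
wrist0 [ 27 171  15   9  80] [0.092 0.527 0.26 ] [0.094 0.53  0.266]
wrist0 [ 91 178  87  25 893] [0.102 0.513 0.164] [0.118 0.529 0.218]
wrist0 [ 367  363   93   28 1371] [0.287 0.608 0.135] [0.298 0.66  0.17 ]
wrist0 [466 475  16   5  61] [0.166 0.628 0.199] [0.334 0.657 0.335]
scene0 [ 426   79   44   63 1524] [0.014 0.475 0.039] [0.125 0.641 0.218]
scene0 [530 114  19   9 105] [0.232 0.523 0.168] [0.504 0.743 0.261]
scene0 [487 119  31  25 425] [0.333 0.511 0.161] [0.449 0.59  0.227]
scene0 [424 147  24   7  85] [0.086 0.474 0.02 ] [0.126 0.54  0.032]
side0 [ 119   83   47   41 1281] [0.287 0.52  0.146] [0.379 0.743 0.204]
side0 [  29  127   41   67 1395] [0.002 0.477 0.025] [0.117 0.604 0.218]
```

Emit:
jog_arm(
  increments=[
    {"slide": [0, 0, -40], "roll": 0, "gripper": 1},
    {"slide": [0, 0, -80], "roll": 0, "gripper": 1},
    {"slide": [0, 0, -120], "roll": 0, "gripper": 1},
    {"slide": [0, 0, -150], "roll": 0, "gripper": 1},
    {"slide": [-20, -20, -170], "roll": 0, "gripper": 1},
    {"slide": [-48, -48, -170], "roll": -0.1, "gripper": 1},
    {"slide": [-76, -76, -170], "roll": -0.2, "gripper": 1},
    {"slide": [-104, -104, -170], "roll": -0.288, "gripper": 1},
    {"slide": [-132, -132, -170], "roll": -0.288, "gripper": 1},
    {"slide": [-160, -160, -170], "roll": -0.288, "gripper": 1},
  ],
)

```text
clock: 0.98
position: [0.286, 0.3984, 0.3966]
ee_rot: [0.001, -3.141, 0.0]
force: [1.1, 0.7, 1.6]
width: 1.001
```

```bash
python3 -c "
from h import *
s=arm.observe();print(s['clock'],s['position'],Rn.from_rotvec(s['ee_rot']).as_matrix().round(4).tolist(),s['joints'].round(2),s['force'])"
```

```text
0.9833 [0.28595337 0.39844495 0.39655817] [[-1.0, -0.0007, -0.0002], [-0.0007, 1.0, -0.0001], [0.0002, -0.0001, -1.0]] [-1.12  0.11  0.08  1.6  -0.01  1.43  0.52] [1.10159688 0.69220124 1.55538486]
```

Emit:
jog_arm(
  increments=[
    {"slide": [-22, -33, 5], "roll": 0, "gripper": 1},
    {"slide": [-44, -66, 10], "roll": 0, "gripper": 1},
    {"slide": [-66, -99, 15], "roll": 0, "gripper": 1},
    {"slide": [-88, -132, 20], "roll": 0, "gripper": 1},
    {"slide": [-110, -165, 25], "roll": 0, "gripper": 1},
    {"slide": [-132, -198, 30], "roll": 0, "gripper": 1},
    {"slide": [-154, -231, 35], "roll": 0, "gripper": 1},
    {"slide": [-176, -264, 40], "roll": 0, "gripper": 1},
    {"slide": [-198, -297, 50], "roll": 0, "gripper": 1},
    {"slide": [-220, -330, 60], "roll": 0, "gripper": 1},
  ],
)

```text
clock: 1.82
position: [0.5062, 0.0687, 0.3367]
ee_rot: [-0.001, 3.141, 0.001]
force: [0.5, 0.3, 0.4]
width: 0.998
```

Emit:
jog_arm(
  increments=[
    {"slide": [-10, -30, 15], "roll": 0, "gripper": 1},
    {"slide": [-25, -62, 30], "roll": 0, "gripper": 1},
    {"slide": [-38, -92, 45], "roll": 0, "gripper": 1},
    {"slide": [-50, -115, 60], "roll": 0, "gripper": 1},
    {"slide": [-52, -124, 76], "roll": 0, "gripper": 1},
    {"slide": [-52, -126, 76], "roll": 0, "gripper": 1},
    {"slide": [-52, -126, 76], "roll": 0, "gripper": 1},
    {"slide": [-52, -126, 76], "roll": 0, "gripper": 1},
    {"slide": [-52, -126, 76], "roll": 0, "gripper": 1},
    {"slide": [-52, -126, 76], "roll": 0, "gripper": 1},
  ],
)

```text
clock: 2.65
position: [0.5578, -0.0542, 0.2617]
ee_rot: [-0.003, 3.14, 0.001]
force: [-0.4, -0.4, 0.4]
width: 1.001
```

```bash
python3 -c "
from h import *
s=arm.observe();print(s['clock'],s['position'],s['ee_rot'],s['joints'].round(2),s['force']); grab('wrist','w1')"
```

```text
2.65 [ 0.55782605 -0.05418024  0.26174366] [-3.43858378e-03  3.14001688e+00  1.14441889e-03] [-0.38  0.31  0.5   1.71 -0.17  1.15  1.75] [-0.36513965 -0.37780445  0.36461481]
```

View pics/w1.png

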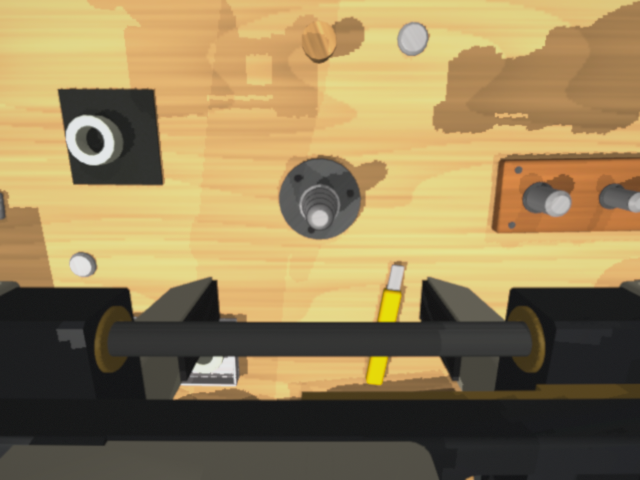

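The wrist view shows the gauge disc centred near (319,199) with its tip at (318,216), the mat ring at (93,140), and the thick post at (557,205).

```bash
cat >> h.py <<'E'
def blob(im,mask,c,r,zt,minA=20):
    v,u=np.mgrid[:480,:640]; m=(mask&((u-c[0])**2+(v-c[1])**2<r*r)).astype(np.uint8)
    n,l,st,ce=cv2.connectedComponentsWithStats(m)
    k=1+np.argmax(st[1:,4]); cs,_=cv2.findContours((l==k).astype(np.uint8),0,cv2.CHAIN_APPROX_NONE)
    cc=max(cs,key=len).reshape(-1,2); w=plane(im,cc,zt)[:,:2]
    return cc,w
def circ(w):
    A=np.c_[2*w,np.ones(len(w))]; s=np.linalg.lstsq(A,(w**2).sum(1),rcond=None)[0]
    return s[:2], np.sqrt(s[2]+s[:2]@s[:2])
E
python3 - <<'E'
from h import *
im=load('w1');P,ok=depthpts(im);hs=cv2.cvtColor(im['frame'],cv2.COLOR_BGR2HSV)
v,u=np.mgrid[:480,:640]
for c,r,bands in [((318,205),50,[(.008,.016),(.028,.041),(.094,.11)]),((93,140),45,[(.018,.03)]),((557,205),25,[(.053,.066)]),((628,205),25,[(.053,.066)])]:
    m=((u-c[0])**2+(v-c[1])**2<r*r)&ok
    for lo,hi in bands:
        k=m&(P[...,2]>lo)&(P[...,2]<hi); q=P[k]
        if len(q)<5: print(c,lo,'none');continue
        print(c,lo,len(q),'z',np.median(q[:,2]).round(4),'px',u[k].min(),u[k].max(),v[k].min(),v[k].max())
        cs,_=cv2.findContours(k.astype(np.uint8),0,1); cc=max(cs,key=len).reshape(-1,2)
        zt={.008:.012,.028:.038,.094:.098,.018:.023,.053:.058}[lo]
        w=plane(im,cc,zt)[:,:2]; print('   circ',[x.round(4) if hasattr(x,'round') else x for x in circ(w)], 'bbox mid',((w.max(0)+w.min(0))/2).round(4),np.ptp(w,axis=0).round(4))
E
python3 - <<'E'
import cv2;a=cv2.imread('pics/w1.png')
cv2.imwrite('pics/w1z.png',cv2.resize(a[150:250,270:370],None,fx=6,fy=6,interpolation=0))
E
```

```text
(318, 205) 0.008 3802 z 0.0119 px 279 360 159 239
   circ [array([ 0.5567, -0.0541]), np.float64(0.0442)] bbox mid [ 0.5565 -0.0542] [0.0881 0.0886]
(318, 205) 0.028 239 z 0.0378 px 300 340 184 219
   circ [array([ 0.5569, -0.0541]), np.float64(0.0196)] bbox mid [ 0.5529 -0.0537] [0.0352 0.041 ]
(318, 205) 0.094 417 z 0.0972 px 306 331 205 230
   circ [array([ 0.5561, -0.0544]), np.float64(0.0098)] bbox mid [ 0.5555 -0.0551] [0.0205 0.0218]
(93, 140) 0.018 1399 z 0.0227 px 66 117 115 164
   circ [array([ 0.4928, -0.2876]), np.float64(0.025)] bbox mid [ 0.4927 -0.2873] [0.0485 0.0522]
(557, 205) 0.053 523 z 0.0569 px 544 570 191 216
   circ [array([0.5511, 0.1776]), np.float64(0.0123)] bbox mid [0.5509 0.1773] [0.0247 0.0256]
(628, 205) 0.053 196 z 0.0557 px 626 639 192 212
   circ [array([0.5497, 0.2539]), np.float64(0.0078)] bbox mid [0.5491 0.2531] [0.0198 0.0135]
```

View pics/w1z.png

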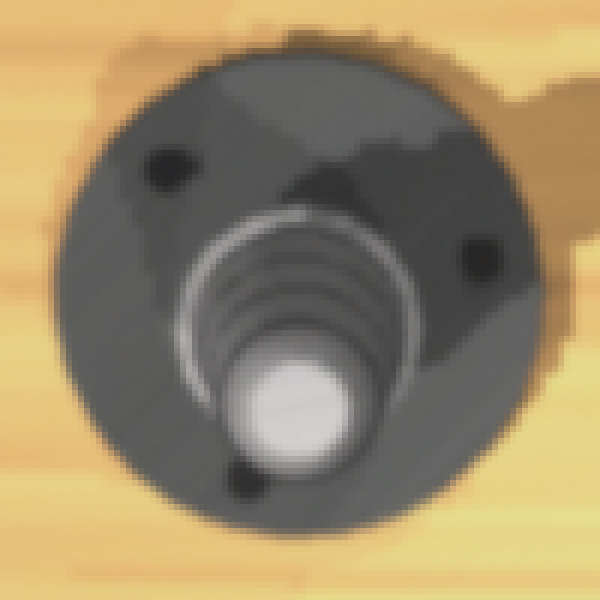

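Emit:
jog_arm(
  increments=[
    {"slide": [9, -34, 12], "roll": 0, "gripper": 1},
    {"slide": [18, -68, 24], "roll": 0, "gripper": 1},
    {"slide": [28, -102, 38], "roll": 0, "gripper": 1},
    {"slide": [37, -136, 52], "roll": 0, "gripper": 1},
    {"slide": [46, -170, 66], "roll": 0, "gripper": 1},
    {"slide": [56, -204, 80], "roll": 0, "gripper": 1},
    {"slide": [65, -233, 100], "roll": 0, "gripper": 1},
    {"slide": [65, -233, 100], "roll": 0, "gripper": 1},
    {"slide": [65, -233, 100], "roll": 0, "gripper": 1},
    {"slide": [65, -233, 100], "roll": 0, "gripper": 1},
  ],
)

```text
clock: 3.53
position: [0.4932, -0.2877, 0.1611]
ee_rot: [-0.001, 3.141, 0.001]
force: [0.6, -0.3, -0.3]
width: 1.0
```

```bash
python3 - <<'E'
from h import *
s=arm.observe();print(s['clock'],s['position'],s['ee_rot'],s['joints'].round(2),s['force']); im=grab('wrist','w2')
P,ok=depthpts(im);v,u=np.mgrid[:480,:640]
k=ok&(P[...,2]>.019)&(P[...,2]<.028)&(np.hypot(P[...,0]-.493,P[...,1]+.288)<.035)
cs,_=cv2.findContours(k.astype(np.uint8),cv2.RETR_CCOMP,cv2.CHAIN_APPROX_NONE)
for c in cs:
    if len(c)<30: continue
    w=plane(im,c.reshape(-1,2),.023)[:,:2]; print(len(c),circ(w),((w.max(0)+w.min(0))/2).round(4),np.ptp(w,axis=0).round(4))
print('z',np.median(P[k][:,2]))
E
```

```text
3.5333 [ 0.49319999 -0.28765374  0.16111732] [-1.36698671e-03  3.14093656e+00  8.37758548e-04] [ 0.06  0.44  0.53  1.82 -0.27  0.95  2.27] [ 0.63437421 -0.28702196 -0.31563892]
172 (array([ 0.49272068, -0.2891061 ]), np.float64(0.024301885865746786)) [ 0.4929 -0.289 ] [0.049  0.0485]
103 (array([ 0.49261028, -0.28907358]), np.float64(0.01454904309318225)) [ 0.4925 -0.289 ] [0.0291 0.0291]
z 0.02272463704510147
```

View pics/w2.png

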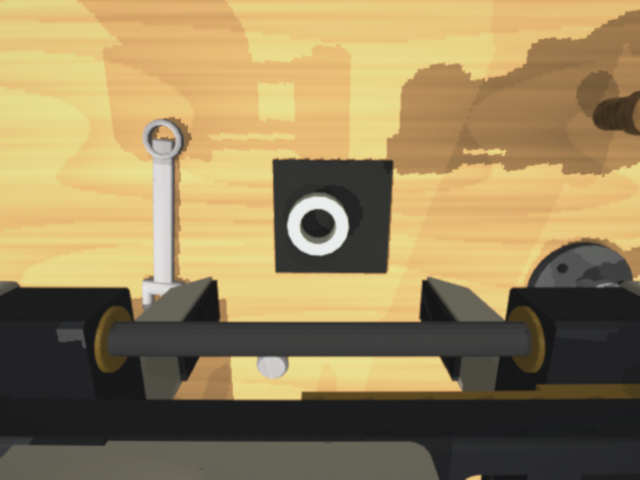

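Emit:
jog_arm(
  increments=[
    {"slide": [0.5, -1.4, 40], "roll": 0, "gripper": 1},
    {"slide": [0.5, -1.4, 80], "roll": 0, "gripper": 1},
    {"slide": [0.5, -1.4, 115], "roll": 0, "gripper": 1},
    {"slide": [0.5, -1.4, 138], "roll": 0, "gripper": 1},
    {"slide": [0.5, -1.4, 148], "roll": 0, "gripper": 0.9},
    {"slide": [0.5, -1.4, 153], "roll": 0, "gripper": 0.8},
    {"slide": [0.5, -1.4, 154], "roll": 0, "gripper": 0.7},
    {"slide": [0.5, -1.4, 154], "roll": 0, "gripper": 0.65},
    {"slide": [0.5, -1.4, 154], "roll": 0, "gripper": 0.62},
    {"slide": [0.5, -1.4, 154], "roll": 0, "gripper": 0.6},
  ],
  newtons=25,
)

```text
clock: 4.42
position: [0.4931, -0.2903, 0.0082]
ee_rot: [-0.001, 3.139, -0.001]
force: [-0.1, 1.0, 0.1]
width: 0.627
```

```bash
python3 - <<'E'
from h import *
s=arm.observe();print(s['clock'],s['position'],s['ee_rot'],s['width'],s['force'])
im=grab('wrist','w3')
E
```

```text
4.4167 [ 0.49305939 -0.29027784  0.00818662] [-5.43988536e-04  3.13918642e+00 -1.36340027e-03] 0.6269252625072281 [-0.14409352  1.00999776  0.0838369 ]
```

View pics/w3.png

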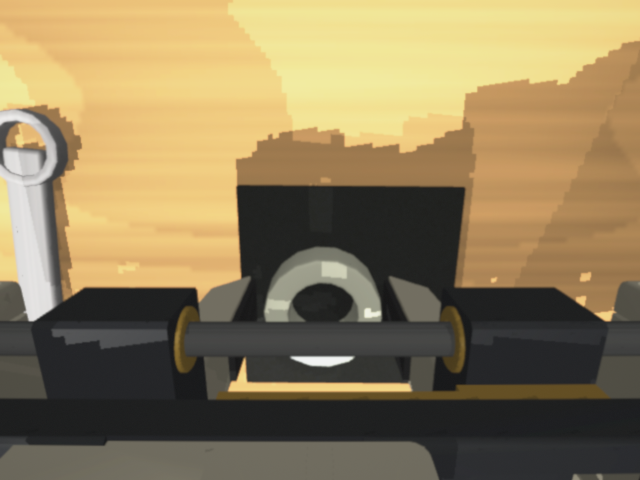

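The ring, centred at about (323,310), sits between the fingers. I'll go down 2 mm more and close.

Emit:
jog_arm(
  increments=[
    {"slide": [0, 0, 2], "roll": 0, "gripper": 0.6},
    {"slide": [0, 0, 2], "roll": 0, "gripper": 0.56},
    {"slide": [0, 0, 2], "roll": 0, "gripper": 0.53},
    {"slide": [0, 0, 2], "roll": 0, "gripper": 0.5},
    {"slide": [0, 0, 2], "roll": 0, "gripper": 0.45},
    {"slide": [0, 0, 2], "roll": 0, "gripper": 0.45},
    {"slide": [0, 0, 2], "roll": 0, "gripper": 0.45},
    {"slide": [0, 0, 2], "roll": 0, "gripper": 0.45},
    {"slide": [0, 0, 2], "roll": 0, "gripper": 0.45},
    {"slide": [0, 0, 2], "roll": 0, "gripper": 0.45},
  ],
  newtons=25,
)

```text
clock: 5.3
position: [0.492, -0.2899, 0.0048]
ee_rot: [-0.0, 3.141, 0.0]
force: [-0.3, 0.7, 5.3]
width: 0.537
```

```bash
python3 - <<'E'
from h import *
for i in range(2):
  s=arm.observe();print(s['clock'],s['position'],s['ee_rot'],s['width'],s['force'])
  im=grab('wrist','w4')
E
```

```text
5.3 [ 0.49204889 -0.28988633  0.00483009] [-2.09380205e-04  3.14144116e+00  1.39142730e-04] 0.5373179058156913 [-0.33915244  0.73277763  5.26742125]
5.35 [ 0.49202494 -0.28986762  0.00479782] [-2.80126119e-04  3.14152265e+00  1.65865787e-04] 0.5402005596122138 [0.22249443 1.23748014 5.54815886]
```

View pics/w4.png

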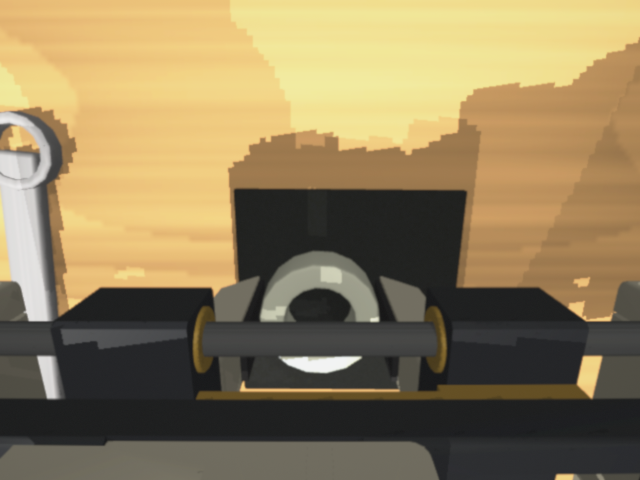

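Emit:
jog_arm(
  increments=[
    {"slide": [0, 0, -5], "roll": 0, "gripper": 0.45},
    {"slide": [0, 0, -20], "roll": 0, "gripper": 0.45},
    {"slide": [0, 0, -45], "roll": 0, "gripper": 0.45},
    {"slide": [0, 0, -80], "roll": 0, "gripper": 0.45},
    {"slide": [0, 0, -115], "roll": 0, "gripper": 0.45},
    {"slide": [-10, 34, -140], "roll": 0, "gripper": 0.45},
    {"slide": [-20, 70, -150], "roll": 0, "gripper": 0.45},
    {"slide": [-30, 106, -150], "roll": 0, "gripper": 0.45},
    {"slide": [-40, 142, -150], "roll": 0, "gripper": 0.45},
    {"slide": [-46, 170, -150], "roll": 0, "gripper": 0.45},
  ],
)

```text
clock: 6.23
position: [0.5389, -0.1166, 0.1551]
ee_rot: [-0.003, 3.14, 0.001]
force: [-0.0, 0.5, 0.1]
width: 0.537
```

```bash
python3 - <<'E'
from h import *
s=arm.observe();print(s['clock'],s['position'],s['ee_rot'],s['width'],s['force'])
im=grab('wrist','w5')
P,ok=depthpts(im); R=Rn.from_rotvec(s['ee_rot']).as_matrix(); T=(P-s['position'])@R
for v in range(250,322,8):
    r=[(u,T[v,u].round(4)*1000) for u in range(240,401) if ok[v,u] and T[v,u,2]>-.03 and T[v,u,2]<.005 and abs(T[v,u,1])<.03 ]
    if r: print(v,r[0],r[-1])
cv2.imwrite('pics/w5z.png',cv2.resize(im['frame'][230:390,220:420],None,fx=4,fy=3.5))
E
```

```text
6.2333 [ 0.53892835 -0.1166154   0.15514132] [-3.25229513e-03  3.14049961e+00  1.36716708e-03] 0.5374006759896475 [-0.00360353  0.47101526  0.05221722]
258 (293, array([ 20.8, -11.9,  -1. ])) (346, array([20.8, 11.3, -1. ]))
266 (281, array([ 16.7, -17.3,  -0.2])) (357, array([17.4, 16.2, -1.9]))
274 (275, array([ 13.8, -19.8,  -2.3])) (365, array([13.9, 19.7, -2.5]))
282 (251, array([ 11.5, -29.9,  -5.9])) (389, array([11.3, 29.9, -5.3]))
290 (248, array([ 11.6, -29.6, -14.7])) (393, array([ 11.7,  29.8, -14.9]))
298 (244, array([ 11.5, -29.8, -22.2])) (397, array([ 11.8,  29.9, -22.8]))
306 (241, array([ 11.8, -29.4, -29.8])) (397, array([ 11.7,  28.6, -29.5]))
314 (253, array([  8.1, -25.3, -29. ])) (385, array([  7.7,  24.5, -28.1]))
```

View pics/w5z.png

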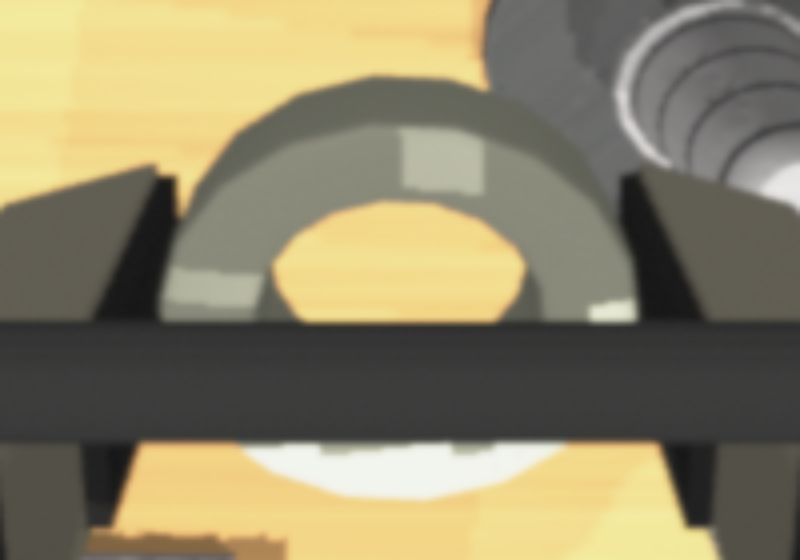

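```bash
python3 - <<'E'
from h import *
im=load('w5'); s=arm.observe(); R=Rn.from_rotvec(s['ee_rot']).as_matrix()
p=np.array([0.53892835,-0.1166154,0.15514132])
for px,zs in [((317.5,265.5),(-17,-18,-19)),((318,251.2),(1,2,3)),((318,372),(-17,-18,-19))]:
    o,d=ray(im,[px])
    for z in zs:
        o2=(o-p)@R; d2=d@R; q=o2+d2[0]*(z/1000-o2[2])/d2[0,2]; print(px,z,(q*1000).round(2))
E
```

```text
(317.5, 265.5) -17 [ 23.12  -0.86 -17.  ]
(317.5, 265.5) -18 [ 23.49  -0.85 -18.  ]
(317.5, 265.5) -19 [ 23.85  -0.84 -19.  ]
(318, 251.2) 1 [23.26 -0.78  1.  ]
(318, 251.2) 2 [22.94 -0.79  2.  ]
(318, 251.2) 3 [22.61 -0.8   3.  ]
(318, 372) -17 [-25.66  -1.   -17.  ]
(318, 372) -18 [-24.95  -0.99 -18.  ]
(318, 372) -19 [-24.24  -0.98 -19.  ]
```

Emit:
jog_arm(
  increments=[
    {"slide": [-9, 30, 0], "roll": 0, "gripper": 0.45},
    {"slide": [-16, 55, 0], "roll": 0, "gripper": 0.45},
    {"slide": [-17, 62.5, 0], "roll": 0, "gripper": 0.45},
    {"slide": [-17, 62.5, 0], "roll": 0, "gripper": 0.45},
    {"slide": [-17, 62.5, 10], "roll": 0, "gripper": 0.45},
    {"slide": [-17, 62.5, 25], "roll": 0, "gripper": 0.45},
    {"slide": [-17, 62.5, 40], "roll": 0, "gripper": 0.45},
    {"slide": [-17, 62.5, 45], "roll": 0, "gripper": 0.45},
    {"slide": [-17, 62.5, 45], "roll": 0, "gripper": 0.45},
    {"slide": [-17, 62.5, 45], "roll": 0, "gripper": 0.45},
  ],
)

```text
clock: 7.12
position: [0.5546, -0.0588, 0.1097]
ee_rot: [-0.003, -3.141, 0.001]
force: [-1.0, -0.1, -0.5]
width: 0.537
```

```bash
python3 - <<'E'
from h import *
s=arm.observe();print(s['clock'],s['position'],s['ee_rot'],s['width'],s['force'],s['ft_torque'])
im=grab('wrist','w6'); cv2.imwrite('pics/w6z.png',cv2.resize(im['frame'][210:390,220:420],None,fx=4,fy=3.3))
E
```

```text
7.1167 [ 0.5546226  -0.05881969  0.10965284] [-2.85266215e-03 -3.14100723e+00  9.11665770e-04] 0.5370668128870637 [-1.00386895 -0.10897475 -0.47373635] [ 0.06197162 -0.02973141 -0.00382405]
```

View pics/w6z.png

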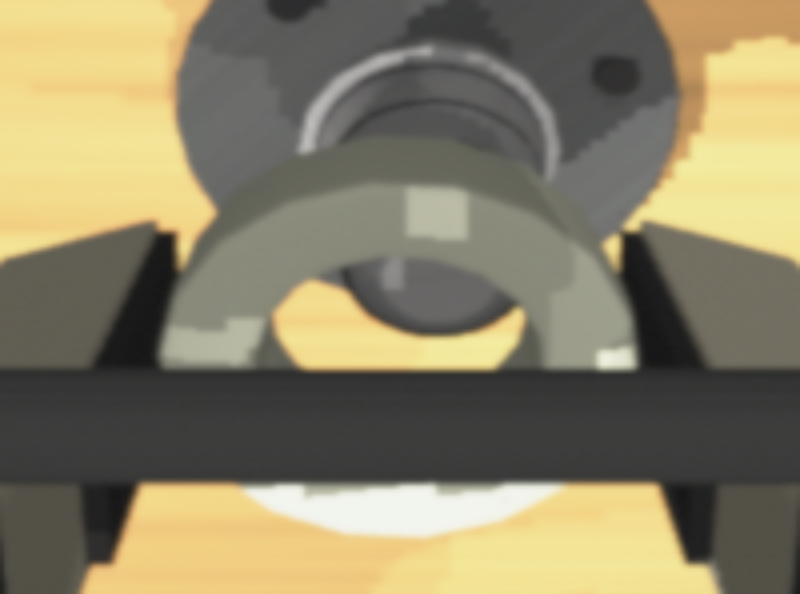

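Emit:
jog_arm(
  increments=[
    {"slide": [-1.2, 4.7, 0], "roll": 0, "gripper": 0.45},
    {"slide": [-1.2, 4.7, 0], "roll": 0, "gripper": 0.45},
    {"slide": [-1.2, 4.7, 0], "roll": 0, "gripper": 0.45},
    {"slide": [-1.2, 4.7, 5], "roll": 0, "gripper": 0.45},
    {"slide": [-1.2, 4.7, 10], "roll": 0, "gripper": 0.45},
    {"slide": [-1.2, 4.7, 13], "roll": 0, "gripper": 0.45},
    {"slide": [-1.2, 4.7, 15], "roll": 0, "gripper": 0.45},
    {"slide": [-1.2, 4.7, 15], "roll": 0, "gripper": 0.45},
    {"slide": [-1.2, 4.7, 15], "roll": 0, "gripper": 0.45},
    {"slide": [-1.2, 4.7, 15], "roll": 0, "gripper": 0.45},
  ],
)

```text
clock: 8.0
position: [0.5562, -0.0528, 0.0948]
ee_rot: [-0.0, 3.142, -0.0]
force: [-1.0, -0.1, -0.9]
width: 0.541
```

```bash
python3 - <<'E'
from h import *
s=arm.observe();print(s['clock'],s['position'],s['ee_rot'],s['width'],s['force'],s['ft_torque'])
im=grab('wrist','w7'); cv2.imwrite('pics/w7z.png',cv2.resize(im['frame'][210:390,220:420],None,fx=4,fy=3.3))
E
```

```text
8.0 [ 0.55624138 -0.05278315  0.09476389] [-5.11904187e-05  3.14152051e+00 -6.66137228e-05] 0.5405457056038492 [-0.95525187 -0.07520272 -0.86631345] [ 0.01941102  0.01366527 -0.01887907]
```

View pics/w7z.png

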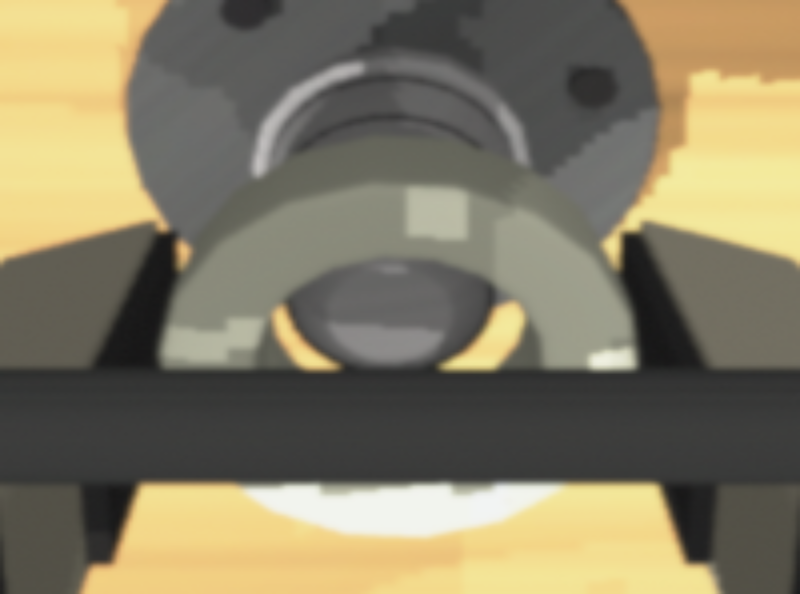

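Emit:
jog_arm(
  increments=[
    {"slide": [0.4, -0.9, 0], "roll": 0, "gripper": 0.45},
    {"slide": [0.4, -0.9, 2], "roll": 0, "gripper": 0.45},
    {"slide": [0.4, -0.9, 4], "roll": 0, "gripper": 0.45},
    {"slide": [0.4, -0.9, 6], "roll": 0, "gripper": 0.45},
    {"slide": [0.4, -0.9, 8], "roll": 0, "gripper": 0.45},
    {"slide": [0.4, -0.9, 8], "roll": 0, "gripper": 0.45},
    {"slide": [0.4, -0.9, 8], "roll": 0, "gripper": 0.45},
    {"slide": [0.4, -0.9, 8], "roll": 0, "gripper": 0.45},
    {"slide": [0.4, -0.9, 8], "roll": 0, "gripper": 0.45},
    {"slide": [0.4, -0.9, 8], "roll": 0, "gripper": 0.45},
  ],
)

```text
clock: 8.88
position: [0.5559, -0.0536, 0.0868]
ee_rot: [-0.0, 3.141, 0.0]
force: [0.1, -0.4, -0.0]
width: 0.538
```

```bash
python3 - <<'E'
from h import *
s=arm.observe();print(s['clock'],s['position'],s['ee_rot'],s['width'],s['force'],s['ft_torque'])
im=grab('wrist','w8'); 
s=arm.observe();print(s['clock'],s['position'],s['force'],s['ft_torque'])
cv2.imwrite('pics/w8z.png',cv2.resize(im['frame'][210:390,220:420],None,fx=4,fy=3.3))
E
```

```text
8.8833 [ 0.55586534 -0.05360865  0.08682267] [-2.22854475e-04  3.14137830e+00  6.45656562e-05] 0.5381947215343987 [ 0.10136264 -0.43686177 -0.00063609] [-0.01895061 -0.01047724  0.00534158]
8.9333 [ 0.5558537  -0.05357747  0.0868198 ] [-0.91060499  0.07688918 -0.32957445] [-0.03011772  0.04207921 -0.01244025]
```

View pics/w8z.png

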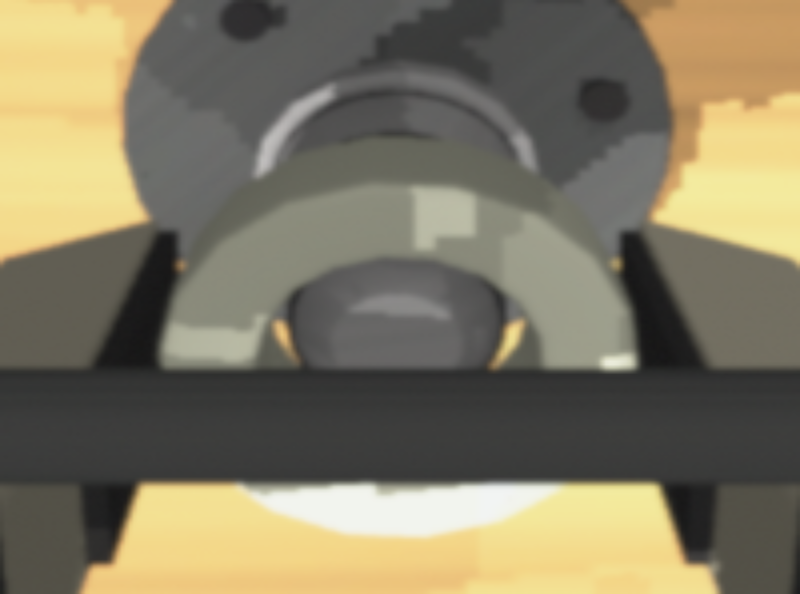

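Emit:
jog_arm(
  increments=[
    {"slide": [0, 0, 1], "roll": 0, "gripper": 0.45},
    {"slide": [0, 0, 2], "roll": 0, "gripper": 0.45},
    {"slide": [0, 0, 3], "roll": 0, "gripper": 0.45},
    {"slide": [0, 0, 4], "roll": 0, "gripper": 0.45},
    {"slide": [0, 0, 5], "roll": 0, "gripper": 0.45},
    {"slide": [0, 0, 5], "roll": 0, "gripper": 0.45},
    {"slide": [0, 0, 5], "roll": 0, "gripper": 0.45},
    {"slide": [0, 0, 5], "roll": 0, "gripper": 0.45},
    {"slide": [0, 0, 5], "roll": 0, "gripper": 0.45},
    {"slide": [0, 0, 5], "roll": 0, "gripper": 0.45},
  ],
)

```text
clock: 9.77
position: [0.5558, -0.0536, 0.0818]
ee_rot: [-0.0, 3.141, 0.0]
force: [0.1, 0.4, 0.2]
width: 0.538
```

```bash
cat > st.py <<'E'
from h import *
s=arm.observe();print(s['clock'],s['position'].round(5),s['ee_rot'].round(4),s['width'].__round__(3),s['force'].round(2),s['ft_torque'].round(3))
E
python3 st.py
```

```text
9.7667 [ 0.55584 -0.0536   0.08179] [-3.0000e-04  3.1414e+00  1.0000e-04] 0.538 [0.12 0.36 0.24] [0.026 0.013 0.002]
```

Emit:
jog_arm(
  increments=[
    {"slide": [0, 0, 0.6], "roll": 0, "gripper": 0.45},
    {"slide": [0, 0, 1.2], "roll": 0, "gripper": 0.45},
    {"slide": [0, 0, 1.8], "roll": 0, "gripper": 0.45},
    {"slide": [0, 0, 2.4], "roll": 0, "gripper": 0.45},
    {"slide": [0, 0, 3], "roll": 0, "gripper": 0.45},
    {"slide": [0, 0, 3], "roll": 0, "gripper": 0.45},
    {"slide": [0, 0, 3], "roll": 0, "gripper": 0.45},
    {"slide": [0, 0, 3], "roll": 0, "gripper": 0.45},
    {"slide": [0, 0, 3], "roll": 0, "gripper": 0.45},
    {"slide": [0, 0, 3], "roll": 0, "gripper": 0.45},
  ],
)

```text
clock: 10.6
position: [0.5558, -0.0536, 0.0788]
ee_rot: [-0.0, 3.142, 0.0]
force: [0.1, 0.4, -0.4]
width: 0.537
```

```bash
python3 st.py
```

```text
10.6 [ 0.55579 -0.05363  0.07876] [-2.0000e-04  3.1415e+00  0.0000e+00] 0.537 [ 0.08  0.35 -0.44] [ 0.017  0.048 -0.035]
```

Emit:
jog_arm(
  increments=[
    {"slide": [0, 0, 0.6], "roll": 0, "gripper": 0.45},
    {"slide": [0, 0, 1.2], "roll": 0, "gripper": 0.45},
    {"slide": [0, 0, 1.8], "roll": 0, "gripper": 0.45},
    {"slide": [0, 0, 2.4], "roll": 0, "gripper": 0.45},
    {"slide": [0, 0, 3], "roll": 0, "gripper": 0.45},
    {"slide": [0, 0, 3], "roll": 0, "gripper": 0.45},
    {"slide": [0, 0, 3], "roll": 0, "gripper": 0.45},
    {"slide": [0, 0, 3], "roll": 0, "gripper": 0.45},
    {"slide": [0, 0, 3], "roll": 0, "gripper": 0.45},
    {"slide": [0, 0, 3], "roll": 0, "gripper": 0.45},
  ],
)

```text
clock: 11.43
position: [0.5558, -0.0537, 0.0757]
ee_rot: [-0.0, 3.142, -0.0]
force: [0.4, -0.0, -0.0]
width: 0.541
```

```bash
python3 st.py
```

```text
11.4333 [ 0.55576 -0.05368  0.07572] [-1.0000e-04  3.1416e+00 -1.0000e-04] 0.541 [ 0.42 -0.01 -0.03] [-0.126 -0.099 -0.01 ]
```

Emit:
jog_arm(
  increments=[
    {"slide": [0, 0, 0.6], "roll": 0, "gripper": 0.45},
    {"slide": [0, 0, 1.2], "roll": 0, "gripper": 0.45},
    {"slide": [0, 0, 1.8], "roll": 0, "gripper": 0.45},
    {"slide": [0, 0, 2.4], "roll": 0, "gripper": 0.45},
    {"slide": [0, 0, 3], "roll": 0, "gripper": 0.45},
    {"slide": [0, 0, 3], "roll": 0, "gripper": 0.45},
    {"slide": [0, 0, 3], "roll": 0, "gripper": 0.45},
    {"slide": [0, 0, 3], "roll": 0, "gripper": 0.45},
    {"slide": [0, 0, 3], "roll": 0, "gripper": 0.45},
    {"slide": [0, 0, 3], "roll": 0, "gripper": 0.45},
  ],
)

```text
clock: 12.27
position: [0.556, -0.0538, 0.073]
ee_rot: [0.0, 3.141, -0.0]
force: [-1.8, -1.8, 5.3]
width: 0.537
```

```bash
python3 st.py
```

```text
12.2667 [ 0.55596 -0.0538   0.07302] [ 1.0000e-04  3.1411e+00 -1.0000e-04] 0.537 [-1.8  -1.77  5.31] [-0.321  0.2    0.041]
```

Emit:
jog_arm(
  increments=[
    {"slide": [0.1, -0.1, 0], "roll": 0, "gripper": 0.45},
    {"slide": [0.2, -0.2, 0], "roll": 0, "gripper": 0.45},
    {"slide": [0.3, -0.3, 0], "roll": 0, "gripper": 0.45},
    {"slide": [0.3, -0.3, 0], "roll": 0, "gripper": 0.45},
    {"slide": [0.3, -0.3, 0], "roll": 0, "gripper": 0.45},
    {"slide": [0.3, -0.3, 0], "roll": 0, "gripper": 0.45},
    {"slide": [0.3, -0.3, 0], "roll": 0, "gripper": 0.45},
    {"slide": [0.3, -0.3, 0], "roll": 0, "gripper": 0.45},
    {"slide": [0.3, -0.3, 0], "roll": 0, "gripper": 0.45},
    {"slide": [0.3, -0.3, 0], "roll": 0, "gripper": 0.45},
  ],
)

```text
clock: 13.1
position: [0.5559, -0.0538, 0.073]
ee_rot: [-0.0, 3.141, 0.0]
force: [0.0, -1.1, 6.0]
width: 0.538
```

```bash
python3 st.py
```

```text
13.1 [ 0.55592 -0.05383  0.073  ] [-4.0000e-04  3.1407e+00  2.0000e-04] 0.538 [ 0.03 -1.09  6.01] [-0.173  0.017  0.004]
```

Emit:
jog_arm(
  increments=[
    {"slide": [0, -0.2, 0], "roll": 0, "gripper": 0.45},
    {"slide": [0, -0.4, 0], "roll": 0, "gripper": 0.45},
    {"slide": [0, -0.4, 0.2], "roll": 0, "gripper": 0.45},
    {"slide": [0, -0.4, 0.4], "roll": 0, "gripper": 0.45},
    {"slide": [0, -0.4, 0.5], "roll": 0, "gripper": 0.45},
    {"slide": [0, -0.4, 0.5], "roll": 0, "gripper": 0.45},
    {"slide": [0, -0.4, 0.5], "roll": 0, "gripper": 0.45},
    {"slide": [0, -0.4, 0.5], "roll": 0, "gripper": 0.45},
    {"slide": [0, -0.4, 0.5], "roll": 0, "gripper": 0.45},
    {"slide": [0, -0.4, 0.5], "roll": 0, "gripper": 0.45},
  ],
)

```text
clock: 13.93
position: [0.5559, -0.0539, 0.0728]
ee_rot: [-0.001, 3.141, 0.001]
force: [-0.9, 0.4, 9.8]
width: 0.537
```

```bash
python3 st.py; python3 - <<'E'
from h import *
for n in ['scene','side','wrist']:
    im=grab(n,n+'9')
a=cv2.resize(load('scene9')['frame'][205:280,260:340],None,fx=5,fy=5,interpolation=2);b=cv2.resize(load('side9')['frame'][235:310,280:360],None,fx=5,fy=5,interpolation=2)
cv2.imwrite('pics/s9.png',np.hstack([a,b]))
s=arm.observe();print(s['clock'],s['position'],s['force'])
E
```

```text
13.9333 [ 0.55594 -0.05387  0.07277] [-7.0000e-04  3.1406e+00  1.1000e-03] 0.537 [-0.87  0.4   9.83] [ 0.195  0.266 -0.019]
14.0833 [ 0.55599276 -0.0539026   0.07279266] [-0.0964056   1.43386618 10.39225651]
```

View pics/s9.png

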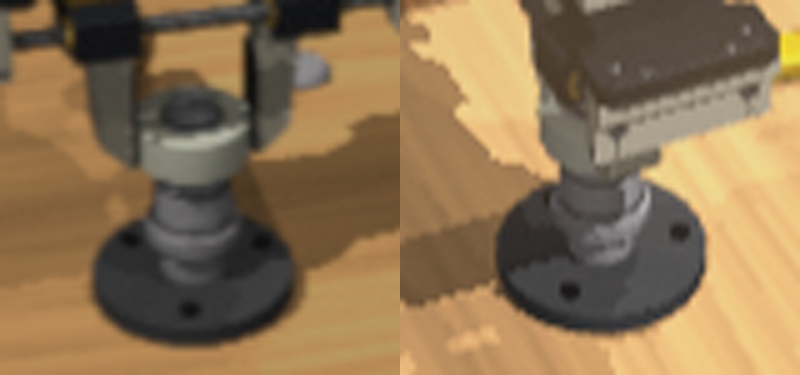

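View pics/wrist9.png

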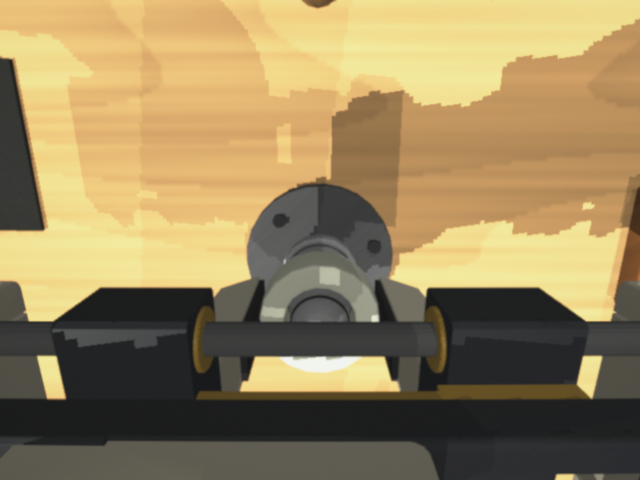

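```bash
python3 - <<'E'
from h import *
im=load('scene9'); cam=-np.array(im['R']).T@np.array(im['t'])
P,ok=depthpts(im)
ax=np.array([.5575,-.0575]); d=cam[:2]-ax; d/=np.linalg.norm(d)
for nm,r,z in [('disc near top edge',.045,.012),('disc near bottom',.045,0),('tip',0,.098)]: print(nm,proj(im,[*(ax+d*r),z]))
for z in (.060,.065,.07,.075): print('ring low edge',z,proj(im,[*(ax+d*.025),z]), 'top', proj(im,[*(ax+d*.025),z+.02]))
col=im['frame'][225:278,299].astype(int); print([(225+i,int(c.mean())) for i,c in enumerate(col)])
E
```

```text
disc near top edge [[297.44845085 270.05926492]]
disc near bottom [[297.50352772 274.499022  ]]
tip [[296.88707577 224.58122859]]
ring low edge 0.06 [[297.15284306 246.1629927 ]] top [[297.05578329 238.29199887]]
ring low edge 0.065 [[297.12876583 244.21162047]] top [[297.03120236 236.29665881]]
ring low edge 0.07 [[297.10456408 242.24938986]] top [[297.00649312 234.29010099]]
ring low edge 0.075 [[297.08023689 240.27621245]] top [[296.9816546  232.27223316]]
[(225, 51), (226, 55), (227, 63), (228, 72), (229, 65), (230, 52), (231, 100), (232, 152), (233, 169), (234, 158), (235, 125), (236, 118), (237, 117), (238, 115), (239, 114), (240, 112), (241, 103), (242, 66), (243, 54), (244, 46), (245, 60), (246, 79), (247, 89), (248, 95), (249, 95), (250, 86), (251, 69), (252, 90), (253, 101), (254, 89), (255, 85), (256, 77), (257, 59), (258, 57), (259, 64), (260, 77), (261, 72), (262, 58), (263, 54), (264, 52), (265, 45), (266, 29), (267, 30), (268, 45), (269, 53), (270, 51), (271, 40), (272, 37), (273, 50), (274, 89), (275, 129), (276, 131), (277, 129)]
```

Contact is all round: lateral force is about 1 N against 10 N of press. The underside is at about 71 mm by the arm and 70–71 mm by the scene view. That is the middle zone (58.7–75.3 mm), so the ring goes on the middle post. Next I'll lift straight off.

Emit:
jog_arm(
  increments=[
    {"slide": [0, 0, 0], "roll": 0, "gripper": 0.45},
    {"slide": [0, 0, -2], "roll": 0, "gripper": 0.45},
    {"slide": [0, 0, -5], "roll": 0, "gripper": 0.45},
    {"slide": [0, 0, -10], "roll": 0, "gripper": 0.45},
    {"slide": [0, 0, -20], "roll": 0, "gripper": 0.45},
    {"slide": [0, 0, -35], "roll": 0, "gripper": 0.45},
    {"slide": [0, 0, -55], "roll": 0, "gripper": 0.45},
    {"slide": [0, 0, -75], "roll": 0, "gripper": 0.45},
    {"slide": [0, 0, -90], "roll": 0, "gripper": 0.45},
    {"slide": [0, 0, -95], "roll": 0, "gripper": 0.45},
  ],
  newtons=35,
)

```text
clock: 14.92
position: [0.5564, -0.0546, 0.1701]
ee_rot: [0.0, 3.138, 0.0]
force: [1.4, 0.3, -0.5]
width: 0.534
```

```bash
python3 st.py; python3 -c "
from h import *
im=grab('wrist','w10')"
```

```text
14.9167 [ 0.55639 -0.05464  0.17009] [3.0000e-04 3.1384e+00 4.0000e-04] 0.534 [ 1.35  0.34 -0.52] [-0.007 -0.063  0.004]
```

View pics/w10.png

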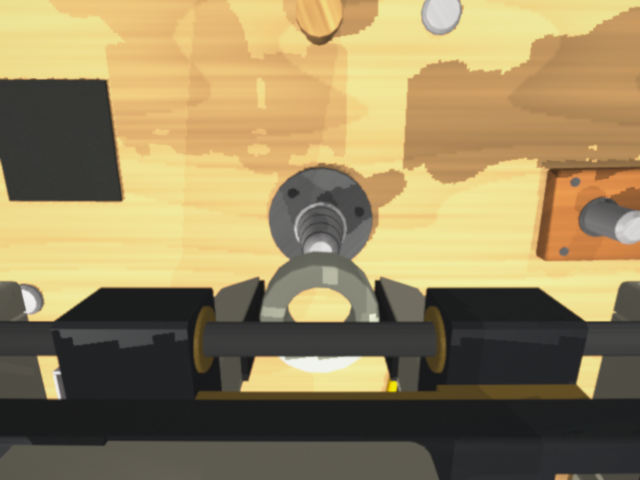

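The ring is off the gauge and still level in the hand, at about (320,300). I'll move above the middle post.

Emit:
jog_arm(
  increments=[
    {"slide": [0, 38, 0], "roll": 0, "gripper": 0.45},
    {"slide": [1, 78, 0], "roll": 0, "gripper": 0.45},
    {"slide": [2, 118, 0], "roll": 0, "gripper": 0.45},
    {"slide": [3, 158, 0], "roll": 0, "gripper": 0.45},
    {"slide": [4, 198, 0], "roll": 0, "gripper": 0.45},
    {"slide": [4, 238, 0], "roll": 0, "gripper": 0.45},
    {"slide": [4, 275, 0], "roll": 0, "gripper": 0.45},
    {"slide": [4, 300, 0], "roll": 0, "gripper": 0.45},
    {"slide": [4, 310, 0], "roll": 0, "gripper": 0.45},
    {"slide": [4, 310, 0], "roll": 0, "gripper": 0.45},
  ],
)

```text
clock: 15.8
position: [0.5502, 0.2589, 0.166]
ee_rot: [0.008, -3.14, -0.0]
force: [-0.2, 0.2, -0.8]
width: 0.536
```

Emit:
jog_arm(
  increments=[
    {"slide": [0, 0, 0], "roll": 0, "gripper": 0.45},
    {"slide": [0, 0, 0], "roll": 0, "gripper": 0.45},
    {"slide": [0, 0, 0], "roll": 0, "gripper": 0.45},
    {"slide": [0, 0, 0], "roll": 0, "gripper": 0.45},
    {"slide": [0, 0, 0], "roll": 0, "gripper": 0.45},
    {"slide": [0, 0, 0], "roll": 0, "gripper": 0.45},
    {"slide": [0, 0, 0], "roll": 0, "gripper": 0.45},
    {"slide": [0, 0, 0], "roll": 0, "gripper": 0.45},
    {"slide": [0, 0, 0], "roll": 0, "gripper": 0.45},
    {"slide": [0, 0, 0], "roll": 0, "gripper": 0.45},
  ],
)

```text
clock: 16.63
position: [0.5514, 0.2557, 0.1672]
ee_rot: [-0.0, 3.142, 0.0]
force: [-0.6, 0.4, -0.0]
width: 0.537
```

```bash
python3 st.py; python3 - <<'E'
from h import *
im=grab('wrist','w11');P,ok=depthpts(im);v,u=np.mgrid[:480,:640]
for c in [(.551,.1776),(.552,.256),(.552,.336)]:
  for z,lo,hi in [(.058,.053,.066)]:
    k=ok&(P[...,2]>lo)&(P[...,2]<hi)&(np.hypot(P[...,0]-c[0],P[...,1]-c[1])<.025)&(v<320)
    if k.sum()<10: print('none');continue
    cs,_=cv2.findContours(k.astype(np.uint8),0,cv2.CHAIN_APPROX_NONE); cc=max(cs,key=len).reshape(-1,2); w=plane(im,cc,z)[:,:2]
    print(c,k.sum(),circ(w),np.ptp(w,axis=0).round(4),cc.min(0),cc.max(0))
E
```

```text
16.6333 [0.55141 0.25574 0.16724] [-4.0000e-04  3.1416e+00  1.0000e-04] 0.537 [-0.56  0.37 -0.03] [ 0.014  0.001 -0.011]
(0.551, 0.1776) 928 (array([0.55084071, 0.18208636]), np.float64(0.012564459613582223)) [0.0251 0.0258] [202 219] [237 252]
(0.552, 0.256) 555 (array([0.54911861, 0.26088336]), np.float64(0.009567016519826908)) [0.0197 0.0191] [314 220] [340 246]
(0.552, 0.336) 273 (array([0.54736303, 0.33960688]), np.float64(0.006652637953939744)) [0.0136 0.014 ] [425 222] [444 240]
```

View pics/w11.png

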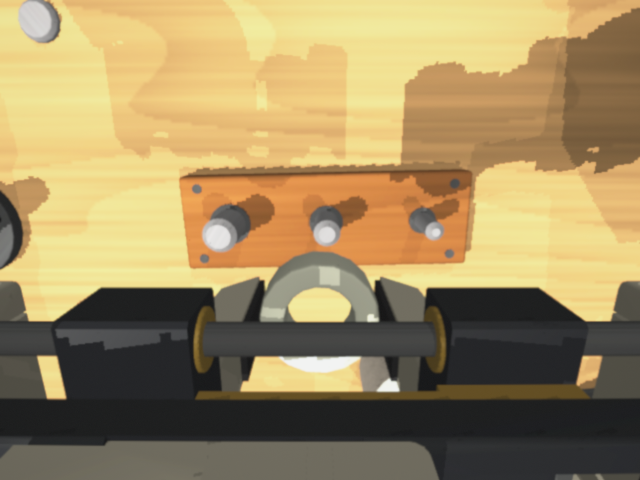

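Emit:
jog_arm(
  increments=[
    {"slide": [2, 3, 5], "roll": 0, "gripper": 0.45},
    {"slide": [3, 5.1, 20], "roll": 0, "gripper": 0.45},
    {"slide": [3, 5.1, 45], "roll": 0, "gripper": 0.45},
    {"slide": [3, 5.1, 65], "roll": 0, "gripper": 0.45},
    {"slide": [3, 5.1, 80], "roll": 0, "gripper": 0.45},
    {"slide": [3, 5.1, 90], "roll": 0, "gripper": 0.45},
    {"slide": [3, 5.1, 95], "roll": 0, "gripper": 0.45},
    {"slide": [3, 5.1, 95], "roll": 0, "gripper": 0.45},
    {"slide": [3, 5.1, 95], "roll": 0, "gripper": 0.45},
    {"slide": [3, 5.1, 95], "roll": 0, "gripper": 0.45},
  ],
)

```text
clock: 17.52
position: [0.5491, 0.261, 0.0732]
ee_rot: [-0.0, 3.14, 0.001]
force: [0.2, 0.5, 0.5]
width: 0.538
```

```bash
python3 st.py; python3 - <<'E'
from h import *
im=grab('wrist','w12'); cv2.imwrite('pics/w12z.png',cv2.resize(im['frame'][210:390,200:440],None,fx=3.3,fy=3.3))
E
```

```text
17.5167 [0.54913 0.26105 0.0732 ] [-0.0000e+00  3.1402e+00  1.2000e-03] 0.538 [0.25 0.51 0.46] [-0.021 -0.019 -0.024]
```

View pics/w12z.png

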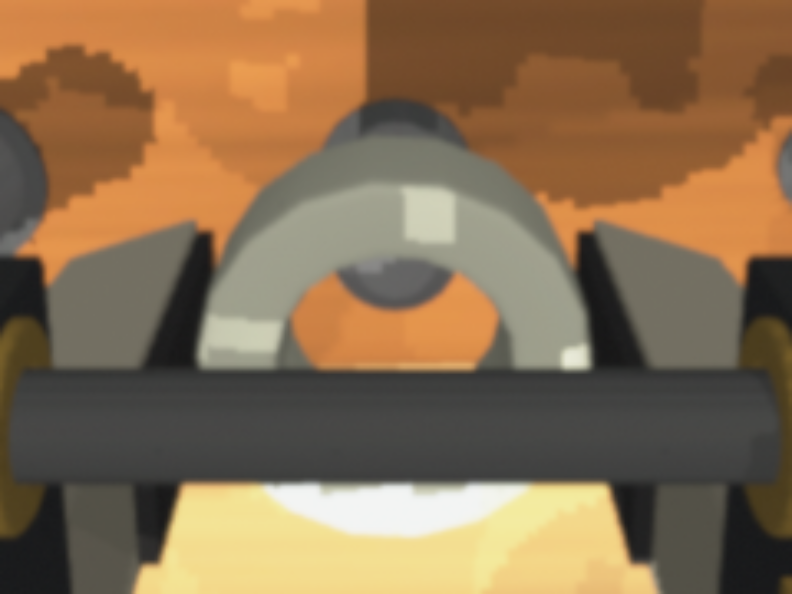

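The post shows centred through the bore (zoom column about 397, the same as the ring). I'll lower the ring over it.

Emit:
jog_arm(
  increments=[
    {"slide": [0.5, 0, 7], "roll": 0, "gripper": 0.45},
    {"slide": [0.5, 0, 15], "roll": 0, "gripper": 0.45},
    {"slide": [0.5, 0, 23], "roll": 0, "gripper": 0.45},
    {"slide": [0.5, 0, 31], "roll": 0, "gripper": 0.45},
    {"slide": [0.5, 0, 39], "roll": 0, "gripper": 0.45},
    {"slide": [0.5, 0, 45], "roll": 0, "gripper": 0.45},
    {"slide": [0.5, 0, 49], "roll": 0, "gripper": 0.45},
    {"slide": [0.5, 0, 51], "roll": 0, "gripper": 0.45},
    {"slide": [0.5, 0, 51], "roll": 0, "gripper": 0.45},
    {"slide": [0.5, 0, 51], "roll": 0, "gripper": 0.45},
  ],
)

```text
clock: 18.4
position: [0.5481, 0.2608, 0.0213]
ee_rot: [-0.0, 3.141, 0.0]
force: [-0.4, -0.3, -1.2]
width: 0.536
```

```bash
python3 st.py; python3 - <<'E'
from h import *
im=grab('wrist','w13'); cv2.imwrite('pics/w13z.png',cv2.resize(im['frame'][210:390,200:440],None,fx=3.3,fy=3.3))
E
```

```text
18.4 [0.54809 0.26079 0.02131] [-2.0000e-04  3.1414e+00  1.0000e-04] 0.536 [-0.42 -0.35 -1.18] [ 0.006 -0.051 -0.03 ]
```

View pics/w13z.png

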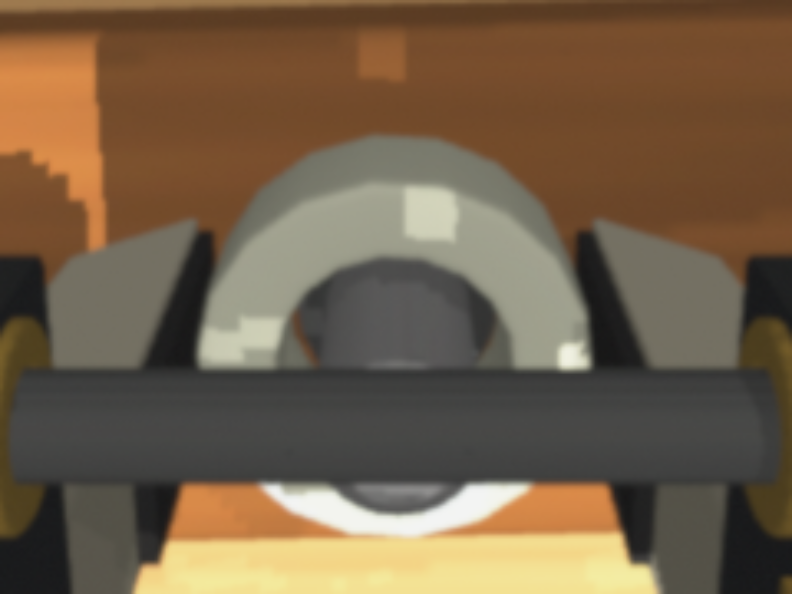

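Emit:
jog_arm(
  increments=[
    {"slide": [0, 0, 0.7], "roll": 0, "gripper": 0.45},
    {"slide": [0, 0, 1.4], "roll": 0, "gripper": 0.45},
    {"slide": [0, 0, 1.4], "roll": 0, "gripper": 0.45},
    {"slide": [0, 0, 1.4], "roll": 0, "gripper": 0.45},
    {"slide": [0, 0, 1.4], "roll": 0, "gripper": 0.56},
    {"slide": [0, 0, 1.4], "roll": 0, "gripper": 0.6},
    {"slide": [0, 0, 1.4], "roll": 0, "gripper": 0.64},
    {"slide": [0, 0, 1.4], "roll": 0, "gripper": 0.68},
    {"slide": [0, 0, 1.4], "roll": 0, "gripper": 0.68},
    {"slide": [0, 0, 1.4], "roll": 0, "gripper": 0.68},
  ],
)

```text
clock: 19.28
position: [0.548, 0.2608, 0.0199]
ee_rot: [-0.0, 3.142, 0.0]
force: [-0.5, -0.0, -0.4]
width: 0.68
```

```bash
python3 st.py; python3 - <<'E'
from h import *
im=grab('wrist','w14'); cv2.imwrite('pics/w14z.png',cv2.resize(im['frame'][210:390,200:440],None,fx=3.3,fy=3.3))
E
```

```text
19.2833 [0.54795 0.26082 0.01986] [-2.0000e-04  3.1415e+00  1.0000e-04] 0.68 [-0.52 -0.02 -0.4 ] [ 0.034 -0.022  0.074]
```

View pics/w14z.png

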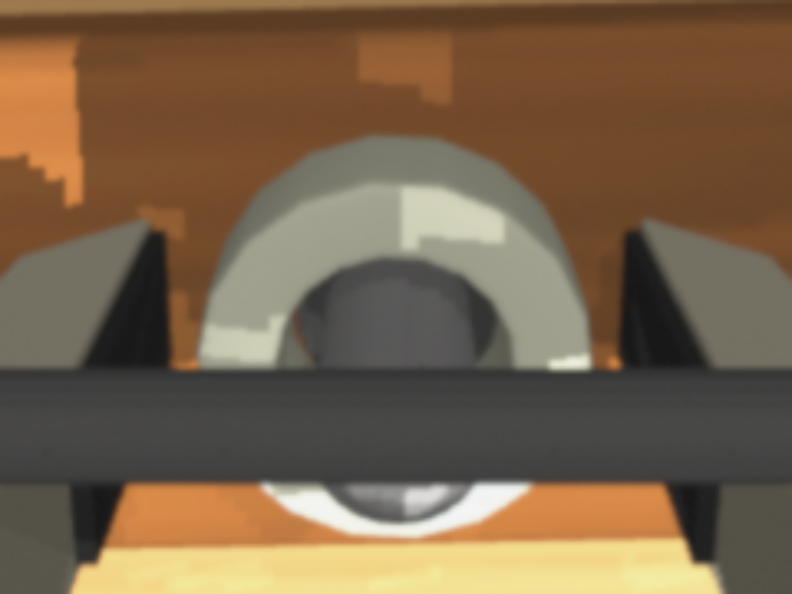

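The jaws are clear of the ring on both sides, so I'll retreat straight up and check.

Emit:
jog_arm(
  increments=[
    {"slide": [0, 0, -8], "roll": 0, "gripper": 0.68},
    {"slide": [0, 0, -20], "roll": 0, "gripper": 0.68},
    {"slide": [0, 0, -40], "roll": 0, "gripper": 0.68},
    {"slide": [0, 0, -65], "roll": 0, "gripper": 0.68},
    {"slide": [0, 0, -95], "roll": 0, "gripper": 0.68},
    {"slide": [0, 0, -125], "roll": 0, "gripper": 0.68},
    {"slide": [0, 0, -145], "roll": 0, "gripper": 0.68},
    {"slide": [0, 0, -150], "roll": 0, "gripper": 0.68},
    {"slide": [0, 0, -150], "roll": 0, "gripper": 0.68},
    {"slide": [0, 0, -150], "roll": 0, "gripper": 0.68},
  ],
)

```text
clock: 20.17
position: [0.5477, 0.2608, 0.1701]
ee_rot: [-0.0, 3.141, 0.001]
force: [-0.8, 0.2, -0.2]
width: 0.677
```

```bash
python3 st.py; python3 - <<'E'
from h import *
im=grab('wrist','w15'); grab('scene','scene15'); grab('side','side15'); P,ok=depthpts(im)
k=ok&(np.hypot(P[...,0]-.549,P[...,1]-.261)<.024)&(np.hypot(P[...,0]-.549,P[...,1]-.261)>.016)&(P[...,2]>.03)&(P[...,2]<.05)
q=P[k]; c,*_=np.linalg.lstsq(np.c_[q[:,:2]-q[:,:2].mean(0),np.ones(len(q))],q[:,2],rcond=None); print(len(q),'ring top z, slopes',c)
cv2.imwrite('pics/f15.png',np.hstack([cv2.resize(load('scene15')['frame'][180:270,360:500],(400,257)),cv2.resize(load('side15')['frame'][160:250,220:360],(400,257))]))
E
```

```text
20.1667 [0.5477  0.26083 0.17007] [-4.0000e-04  3.1414e+00  7.0000e-04] 0.677 [-0.78  0.24 -0.17] [0.069 0.001 0.005]
1538 ring top z, slopes [ 0.00082663 -0.00230879  0.03784952]
```

View pics/w15.png

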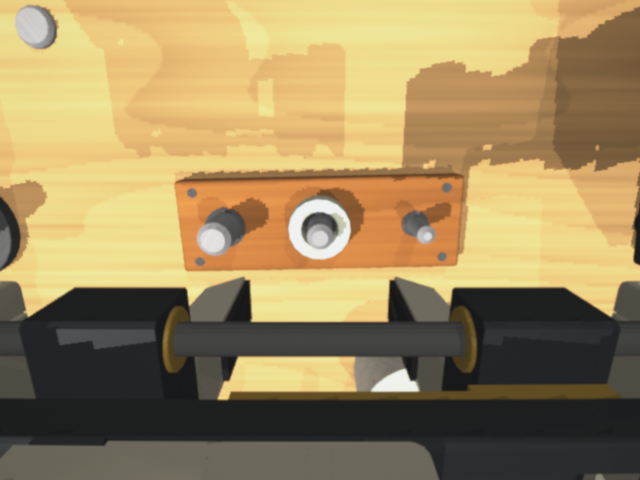

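View pics/f15.png

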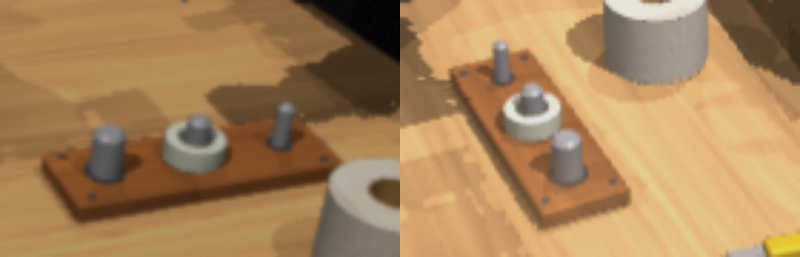

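View pics/scene15.png

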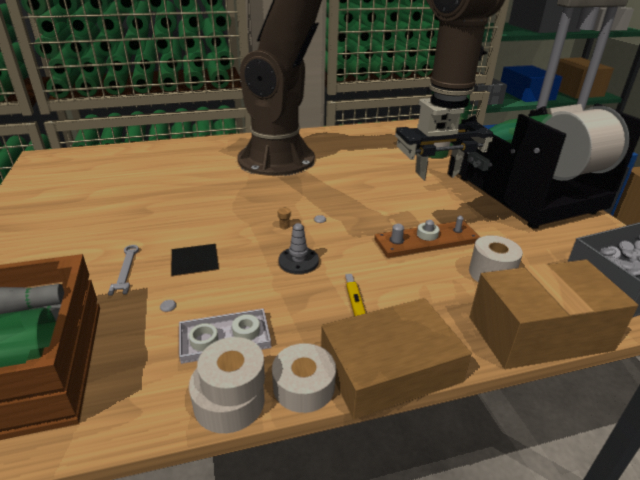

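The ring is flat over the middle post in all three views: top face at 37.8 mm against 38 expected, tilt about 0.002. Everything else looks unmoved, and the gripper is clear.

```bash
python3 -c "
from h import *
print(arm.sign_off())"
```

```text
the job is handed in; nothing more can be done
None
```

The ring from the mat stopped in the gauge's middle zone, so I put it over the middle post, flat on the board, and handed the job in at about 20 s.

- **Gauging:** I lowered the ring level onto the taper and corrected sideways by force. At rest it carried about 10 N down and about 1 N sideways, which means it bore on the taper all round. That 10 N is the top of the seating range you gave and well short of forcing. Its underside was then at about 71 mm by the arm (bore about 29 mm) and about 70–71 mm by the scene camera, both inside the 58.7–75.3 mm zone. An earlier rough view of the bore had given 28–29 mm.
- **Placing:** After release its top face measured 37.8 mm, against 38 mm for lying flat, with a tilt of about 0.002. The post shows through the bore in all three views, and the gripper was well clear of it.
- **Everything else:** The tray rings and the other objects look unmoved in the last scene view.
- **What disagreed:** The cameras differed by 2–5 mm on where the posts and gauge stood. I relied on the wrist camera with the target centred under the hand. While gripping the ring on the mat there was a brief force of about 5 N, with the tool 1–2 mm lower than intended; it did no visible harm.

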